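# Switch the ball feeder to its other chute and run the balls

### The job

With a fingertip, rock the seesaw gate of the ball feeder over its pivot so that it slopes down to the other side than it does now. Then press the black release pad right down and keep it down while both waiting ceramic balls roll along the gate and down that other chute into its catch tray. Nothing is to be picked up: do not touch the balls, leave everything else on the bench where it stands, and take the hand away at the end.

Things in the scene. Friction and masses are not known exactly. Their poses are not given: they have to be found in the camera images.
- stand: The ball feeder, a metal stand fixed to the bench, base 200 x 220 mm. Origin: under the gate's middle, on the bench. Frame: x points from the gate to the feed ramp (away from the robot, turned by up to 0.35 rad), y to the left along the gate, z up. The seesaw gate lies across it, a chute and a catch tray beyond each end. Highest parts: ramp 155 mm, the gate's round weight 165 mm.
- tray_left (a point): Middle of the inner floor of the left catch tray, an open steel tray 100 mm (stand x) by 86 mm (y) with 60 mm outer walls, floor 6 mm above the bench, 213 mm left of the stand's origin. Its chute (44 mm wide) feeds it when the gate's left end is down.
- tray_right (a point): The same for the right tray, 213 mm to the right; fed when the gate's right end is down.
- ramp_foot (a point): Foot of the feed ramp: middle of its floor edge over the gate's middle, 107 mm high, at stand x = 22 mm. From here the ramp, a channel 34 mm wide with 18 mm walls, rises 10 degrees along the stand's +x to x = 140 mm.
- gate (a joint): Seesaw gate: 220 mm aluminium trough along the stand's y, hinged in its middle about the stand's x axis, 85 mm high. Rad, -0.2 to 0.2 (stops): positive = left end up, right end down. A round 40 mm weight on an upright in front of its middle (stand x -21 to -51 mm) makes it fall to one stop or the other; pushed past level it goes over by itself and stays. Starts at either stop; takes about 0.5 N.
- gate_left (a point): Middle of the top of the left press plate of the gate: flat, 42 x 44 mm, 5 mm thick, jutting from the trough to the robot's side near its left end; 42 mm in front (-x), 88 mm left of and 36 mm above the pivot in the gate's frame. Height about 138 mm when up, 103 mm when down. Axes: the gate's, x as the stand's, y along the trough.
- gate_right (a point): The same on the right press plate, 88 mm to the right of the pivot.
- release (a joint): Travel of the release in m: 0 = up, 0.022 = fully down (stop). Pressing it sinks the stop blade that crosses the ramp at stand x = 54 mm; the blade is level with the ramp floor at 0.017 and the balls then roll by themselves, taking about two seconds. About 1.5 N to start, 5.5 N fully down; it springs back up when let go.
- release_top (a point): Middle of the top of the black 46 x 46 mm rubber press pad of the release, on a post to the right of the ramp (stand x = 75, y = -85 mm), 150 mm high when up, 128 mm when fully down. Axes are the stand's.
- ball_a_center (a point): Centre of the first white ceramic ball, 30 mm across, about 55 g, waiting on the feed ramp against the stop blade.
- ball_b_center (a point): Centre of the second ball, the same, waiting behind the first.
- wood_disc: Bystander: a slice of wood, 68 mm across and 20 mm high, lying flat. Origin under its middle.
- beaker: Bystander: a glass beaker, 64 mm across, 75 mm high. Origin under its middle.
- jar: Bystander: a white plastic jar, 56 mm across, 75 mm high. Origin under its middle.
- spatula: Bystander: a spatula 180 mm long, lying flat along its x axis. Origin under its middle.
- sieve_lid: Bystander: a steel sieve lid, disc 72 mm across on two fins, with a knob, 45 mm high. Origin under its middle.
- wash_bottle: Bystander: a white bottle, 68 mm across, 150 mm high. Origin under its middle.

How it is judged:
On the way, in this order (a step that is already met when the one before it is completed fails the run):
1. the gate has been rocked over to its other stop while both balls still wait on the ramp (distance of gate_left from where it was at the start of the episode above 0.0195 m and (value of joint gate above 0.17 rad or value of joint gate below -0.17 rad) and x of each of ball_a_center, ball_b_center in the frame of stand above 0.06 m), for 0.2 s.
2. with the gate still over, the release is pressed down (distance of gate_left from where it was at the start of the episode above 0.0195 m and (value of joint gate above 0.17 rad or value of joint gate below -0.17 rad) and value of joint release above 0.0155 m), for 0.1 s.
At the end, for the whole second after the job is handed in: The gate rests within 0.03 rad of the stop opposite to the one it started on, both balls lie inside the catch tray on the gate's lowered side, moving slower than 50 mm/s, and the release is back up (within 4 mm) (distance of gate_left from where it was at the start of the episode above 0.0195 m and ((value of joint gate below -0.17 rad and y of ball_a_center in the frame of stand between 0.172 and 0.256 m and x of ball_a_center in the frame of stand between -0.048 and 0.048 m and z of each of ball_a_center, ball_b_center in the frame of stand below 0.055 m and y of ball_b_center in the frame of stand between 0.172 and 0.256 m and x of ball_b_center in the frame of stand between -0.048 and 0.048 m) or (value of joint gate above 0.17 rad and y of ball_a_center in the frame of stand between -0.256 and -0.172 m and x of ball_a_center in the frame of stand between -0.048 and 0.048 m and z of each of ball_a_center, ball_b_center in the frame of stand below 0.055 m and y of ball_b_center in the frame of stand between -0.256 and -0.172 m and x of ball_b_center in the frame of stand between -0.048 and 0.048 m)) and value of joint release below 0.004 m and linear speed of each of ball_a, ball_b below 0.05 m/s); the robot touches nothing.
It fails at once if a ball is touched by the robot (contact force between any of the fingers, the arm and ball_a above 0.3 N or contact force between any of the fingers, the arm and ball_b above 0.3 N).
It fails at once if a ball is lifted off the feeder (z of any of ball_a_center, ball_b_center in the frame of stand above 0.165 m).
It fails at once if another thing on the bench is shifted by more than 20 mm or tipped (distance of any of wood_disc, beaker, jar, spatula, sieve_lid, wash_bottle from where it was at the start of the episode above 0.02 m or angle between any of wood_disc, beaker, jar, spatula, sieve_lid, wash_bottle's own z axis and vertical above 0.4 rad).
It also fails if it takes over 53 s, if anything falls off the work surface, if the arm or the gripper's body presses on something with over 40 N, if the wrist force passes 120 N, or if a joint passes its speed limit or range.

### The arm

A 7-joint arm with a two-finger parallel gripper is mounted at the origin on the work surface. World frame = base frame: x ahead of the robot, y to its left, z up, the work surface at z = 0. Lengths are in m, angles in rad, forces in N, time in s.
With the tool pointing down it reaches from about 0.35 to 0.9 m from the base axis. Payload 8.1 kg.
Tool frame: the origin (TCP) lies midway between the tips of the shut fingers; the grasp point (between the pads) lies 19 mm behind it; z points along the fingers, y is the line along which they close (so a half turn about z gives the same grasp; the last joint's range is limited). The gripper opens to 92 mm and grips with 3 to 60 N. Pads are 19 mm wide; open, the fingers measure 130 mm over their backs; the gripper's body (75 mm by 190 mm) begins 47 mm behind the grasp point.
Start: joints at [1.244, 0.434, 0.025, 1.573, -0.012, 1.134, -0.075], TCP at [0.139, -0.609, 0.227] pointing down, gripper open.
Joint ranges: [-2.62, 2.62], [-0.44, 2.09], [-1.27, 1.32], [0.08, 2.57], [-1.32, 4.46], [0.12, 2], [-2.74, 2.74]. Speed limits (rad/s): [2.22, 2.22, 3.01, 3.01, 3.14, 3.14, 3.14].

### API

Orientations are given as a rotation vector (axis times angle).
In Python, from cell import arm gives the robot as it stands.
- The arm moves only by the tool send_rows, never from a script. Its argument "increments" is a list of rows, each a list of 3 entries, a list of its own where there are three numbers: the finger opening in cm, from 0 to 9.18, then the shift along the tool's x, y, z in cm, then the turn, a rotation vector about the tool's x, y, z in rad. A call has 1 to 5 rows; each row shifts and turns the commanded pose from where the row before left it, along the tool's axes as they then stand; what a row does not reach is not made up. A row lasts 1/10 s, in which the tool goes at most 50 mm and 8.59 degrees, less where a joint would pass 70% of its speed; a pose out of reach is approached as far as the arm can. A call is refused whole if a number of a shift passes 5 or a number of a turn 0.15, either way. A call with a gripper value outside its range is refused whole. The fingers move at their own pace and stop on an object; "force" is the grip in N (left out, the last holds). Time passes only in rows, so rows that do not move let the fingers close. It gives the time, the measured TCP pose, the force, the opening and the grip force at its end, in the units of the state.
- arm.observe(): the state, without advancing time (a new reading comes with each control period).
- arm.get_image(name): name is "side" or "top"; returns the picture (480x640x3 uint8, red, green, blue); there is no depth.
- arm.camera_params(name): a dict with "camera_matrix" (3x3 intrinsics, pixels), "R" (3x3) and "t" (3): a world point X has camera coordinates R X + t. Camera axes: x right, y down, z forward; pixel columns grow to the right and rows downward; lengths in m; the calibration is good to about 2 mm. A picture is of the moment at which its call begins. camera_params takes no time and is no camera call.
- arm.sign_off(): hands the job in; it is judged then, once.
The state is a dict: "clock": time; "joints": joint angles; "dq": joint speeds; "joint_efforts": joint torques, N m; "position": TCP position; "ee_rot": TCP orientation; "force": force on the tool from outside, world axes, zero at the start; "ft_torque": the same for the moment, N m; "width": opening from 0.0 (shut) to 1.0 (fully open); "gripper_force": force on a finger pad.
Only numpy, scipy, OpenCV 4.12 (cv2) and the standard library are available. Lean on these libraries where they do the work, as an engineer would, in place of code of your own. Each camera call takes 0.05 s, during which the arm holds its last target. There are 200 camera calls.

## Working session

There is one attempt and no reset: what is moved stays moved. The work goes in short steps, Python scripts to look and compute and a tool call to move; the robot and the scene stay as the last step left them, time stands still between calls to the robot, and variables do not carry over. Pictures are saved under pics/ and viewed, at most 10 in all, crops included, and the job is handed in when it is done.

Besides the shell and the picture viewer there is one more tool, called after "Request:" as name([rows], argument=value, ...), one row to a line, values as JSON. send_rows: Moves the arm, as the interface text tells. Its arguments: {"type":"object","properties":{"increments":{"type":"array"},"force":{"type":"number"}},"required":["increments"]}

```bash
mkdir -p pics && python3 - <<'E'
from cell import arm
import cv2,numpy as np
np.set_printoptions(precision=4,suppress=True)
for n in("side","top"):
    cv2.imwrite(f"pics/{n}0.png",cv2.cvtColor(arm.get_image(n),cv2.COLOR_RGB2BGR))
    p=arm.camera_params(n);print(n,p["camera_matrix"],p["R"],p["t"])
print(arm.observe())
E
```

```text
side [[571.5001   0.     320.7296]
 [  0.     571.5001 241.4694]
 [  0.       0.       1.    ]] [[-0.8553 -0.518   0.0148]
 [-0.3727  0.5949 -0.7122]
 [ 0.3601 -0.6146 -0.7018]] [0.4461 0.3478 1.0401]
top [[500.0603   0.     319.2808]
 [  0.     500.0603 240.594 ]
 [  0.       0.       1.    ]] [[-0.0132 -0.9999 -0.0042]
 [-0.9984  0.0134 -0.0558]
 [ 0.0558  0.0034 -0.9984]] [-0.0917  0.5606  1.1496]
{'clock': 0.1, 'joints': array([ 1.2444,  0.4352,  0.025 ,  1.574 , -0.0116,  1.134 , -0.0751]), 'dq': array([ 0.001 , -0.0007,  0.0006, -0.0027,  0.0003,  0.0014, -0.0008]), 'joint_efforts': array([  0.0028, -66.9132,   0.9883, -31.5148,  -0.0604,   0.0374,
         0.0001]), 'position': array([ 0.1386, -0.609 ,  0.226 ]), 'ee_rot': array([-3.1206, -0.3505,  0.0004]), 'force': array([-0.3308,  0.0292,  0.0514]), 'ft_torque': array([-0.0453,  0.017 ,  0.0337]), 'gripper_force': 0.0, 'width': 0.9985285376236883}
```

View pics/side0.png

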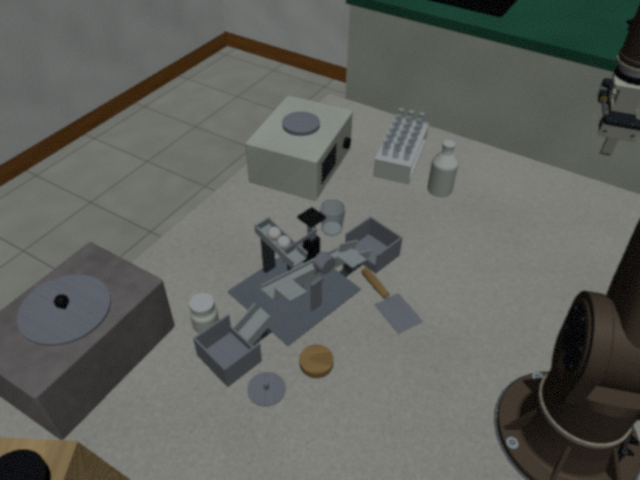

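View pics/top0.png

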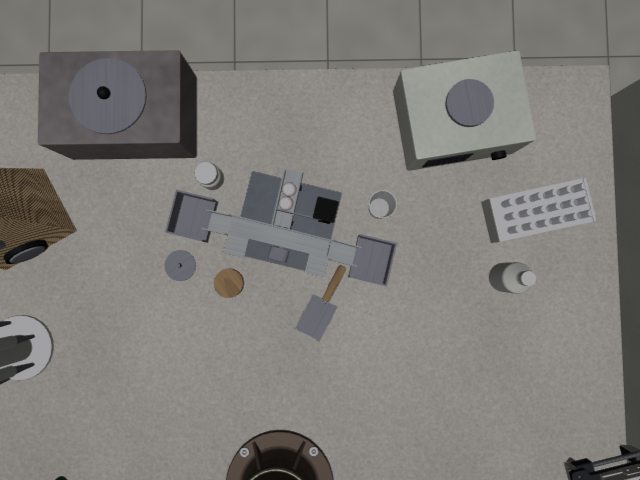

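The side view shows the feeder at about (300,270), with the black pad at (312,216) and balls at (273,232) and (285,242). In the top view the gate runs from (215,222) to (330,250), the pad is at (325,209), and the balls are at (288,188) and (286,203). I'll enlarge both.

```bash
python3 - <<'E'
import cv2,numpy as np
a=cv2.imread("pics/side0.png")[190:360,190:420];b=cv2.imread("pics/top0.png")[155:325,160:400]
f=lambda i:cv2.resize(i,(800,int(800*i.shape[0]/i.shape[1])),interpolation=cv2.INTER_CUBIC)
cv2.imwrite("pics/sc.png",f(a));cv2.imwrite("pics/tc.png",f(b))
E
```

```text
(no output)
```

View pics/sc.png

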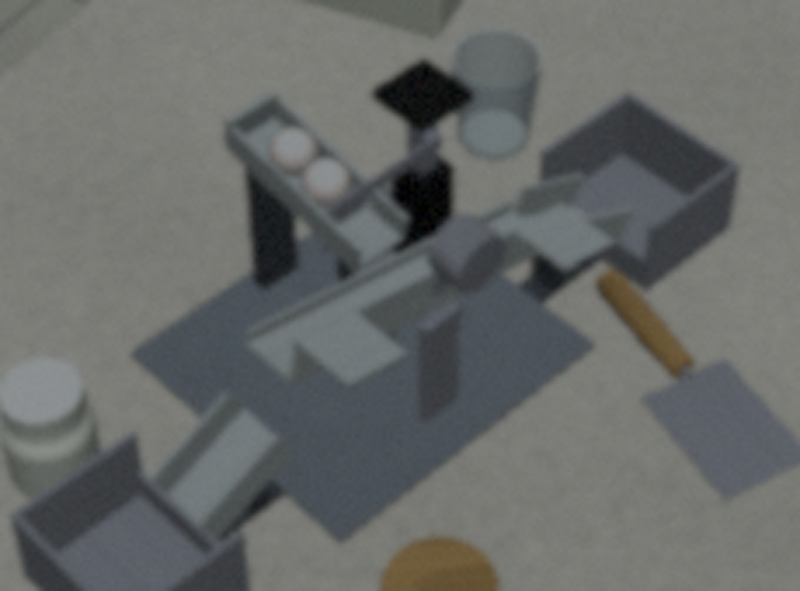

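View pics/tc.png

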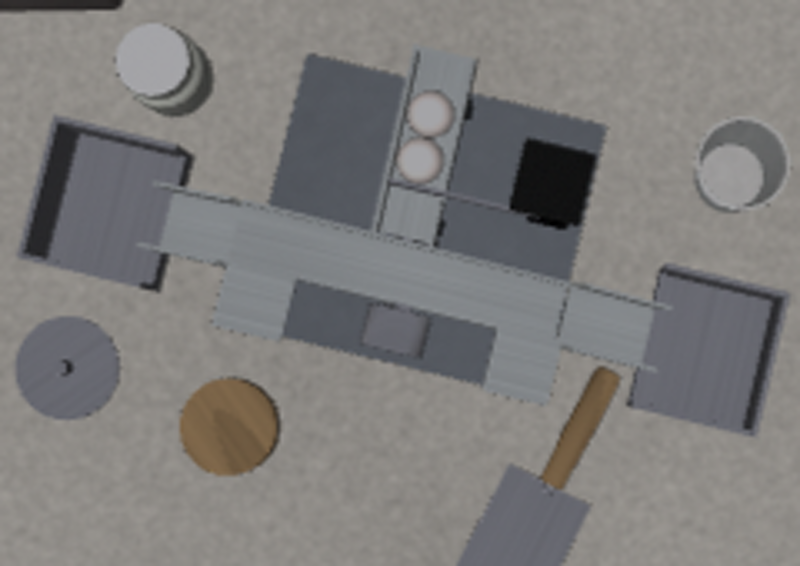

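The enlarged side view shows the left press plate centred at (351,349), the right plate at (567,237), the pad at (423,95), and the balls at (293,147) and (328,179). In the enlarged top view they are at (255,305), (524,365), (554,181), (430,113) and (419,160). Next I'll triangulate these and compute the pose.

```bash
cat > h.py <<'E'
from cell import arm
import cv2,numpy as np
np.set_printoptions(precision=4,suppress=True)
P={n:(lambda p:p["camera_matrix"]@np.c_[p["R"],p["t"]])(arm.camera_params(n)) for n in("side","top")}
def tri(s,t):
    X=cv2.triangulatePoints(P["side"],P["top"],np.float64(s),np.float64(t)).ravel();return X[:3]/X[3]
def plane(n,uv,z):
    M=P[n];H=np.c_[M[:,:2],M[:,2]*z+M[:,3]];q=np.linalg.solve(H,[*uv,1]);return q[:2]/q[2]
sc=lambda u,v:(190+u/3.478,190+v/3.478)
tc=lambda u,v:(160+u/3.3333,155+v/3.3333)
E
python3 - <<'E'
from h import *
D=dict(L=((351,349),(255,305)),R=((567,237),(524,365)),pad=((423,95),(554,181)),b2=((293,147),(430,113)),b1=((328,179),(419,160)),)
X={k:tri(sc(*a),tc(*b)) for k,(a,b) in D.items()}
for k in X:print(k,X[k])
d=X['L']-X['R'];print("yaw",np.arctan2(-d[0],d[1]))
# pad by mask, top view at z .15
im=cv2.imread("pics/top0.png");m=np.uint8(im.max(2)<30);n,l,s,c=cv2.connectedComponentsWithStats(m)
for i in range(1,n):
    if 300<c[i][0]<345 and 190<c[i][1]<230 and s[i][4]>50:
        print(s[i],c[i],plane("top",c[i],.15)); print(cv2.minAreaRect(np.argwhere(l==i)[:,::-1].astype(np.float32)))
yaws=[np.arctan2(-d[0],d[1])]
for y in yaws:
    R=np.array([[np.cos(y),-np.sin(y)],[np.sin(y),np.cos(y)]])
    for k,o in dict(pad=(.075,-.085),L=(-.042,.088),R=(-.042,-.088)).items():print("origin from",k,X[k][:2]-R@o)
print("trays",plane("top",tc(118,205),.06))
E
```

```text
L [0.5441 0.0746 0.134 ]
R [ 0.5019 -0.0948  0.0971]
pad [ 0.617  -0.115   0.1427]
b2 [ 0.6616 -0.0376  0.138 ]
b1 [ 0.6321 -0.0304  0.1324]
yaw -0.2444408268586811
[313 197  25  27 467] [325.1756 209.9143] [ 0.6152 -0.1126]
((325.0294494628906, 210.3823699951172), (20.615528106689453, 23.525955200195312), 14.03624439239502)
origin from pad [ 0.5648 -0.0144]
origin from L [ 0.5636 -0.021 ]
origin from R [ 0.5639 -0.0196]
trays [0.6149 0.1786]
```

The left plate is up (z ≈ 0.134 against 0.097 on the right), so I'll push that one down. Stand origin is about (0.564,-0.02) with yaw about -0.244. I'll shut the fingers and travel there at about 0.26 m height.

Request:
send_rows([
  [0,[2.7,-2.9,-0.8],[0,0,0]],
  [0,[2.7,-2.9,-0.8],[0,0,0]],
  [0,[2.7,-2.9,-0.8],[0,0,0]],
  [0,[2.7,-2.9,-0.8],[0,0,0]],
  [0,[2.7,-2.9,-0.8],[0,0,0]],
], force=20)

```text
clock: 0.6
position: [0.2386, -0.4364, 0.2667]
ee_rot: [-3.122, -0.351, 0.0]
force: [1.2, 0.1, -0.3]
width: 0.613
gripper_force: 0.0
```

Request:
send_rows([
  [0,[2.7,-2.9,0],[0,0,0]],
  [0,[2.7,-2.9,0],[0,0,0]],
  [0,[2.7,-2.9,0],[0,0,0]],
  [0,[2.7,-2.9,0],[0,0,0]],
  [0,[2.7,-2.9,0],[0,0,0]],
])

```text
clock: 1.1
position: [0.3379, -0.2652, 0.2666]
ee_rot: [-3.122, -0.351, 0.001]
force: [1.0, -0.5, 0.5]
width: 0.178
gripper_force: 0.0
```

Request:
send_rows([
  [0,[2.7,-2.9,0],[0,0,0]],
  [0,[2.7,-2.9,0],[0,0,0]],
  [0,[2.7,-2.9,0],[0,0,0]],
  [0,[2.7,-2.9,0],[0,0,0]],
  [0,[2.7,-2.9,0],[0,0,0]],
])

```text
clock: 1.6
position: [0.4374, -0.094, 0.2666]
ee_rot: [3.122, 0.35, -0.0]
force: [-0.1, -0.7, 0.3]
width: 0.006
gripper_force: 0.0
```

Request:
send_rows([
  [0,[2.7,-2.9,0],[0,0,0]],
  [0,[2.7,-2.9,0],[0,0,0]],
  [0,[2.7,-2.9,0],[0,0,0]],
  [0,[0,0,0],[0,0,0]],
  [0,[0,0,0],[0,0,0]],
])

```text
clock: 2.1
position: [0.4966, 0.0081, 0.2662]
ee_rot: [-3.121, -0.354, 0.002]
force: [1.0, -0.5, 0.1]
width: 0.009
gripper_force: 0.0
```

Request:
send_rows([
  [0,[2.9,-3.1,0],[0,0,0]],
  [0,[2.9,-3.1,0],[0,0,0]],
  [0,[0,0,4],[0,0,0]],
  [0,[0,0,4],[0,0,0]],
  [0,[0,0,2],[0,0,0]],
])

```text
clock: 2.6
position: [0.5375, 0.0783, 0.1634]
ee_rot: [3.121, 0.348, -0.007]
force: [0.2, -0.2, -0.3]
width: 0.005
gripper_force: 0.0
```

```bash
python3 - <<'E'
from h import *
for _ in range(3): arm.get_image("side")
a=cv2.cvtColor(arm.get_image("side"),cv2.COLOR_RGB2BGR)[190:360,190:420]
cv2.imwrite("pics/s1.png",cv2.resize(a,(800,591),interpolation=cv2.INTER_CUBIC));print(arm.observe()["position"])
E
```

```text
[0.5396 0.0795 0.1672]
```

View pics/s1.png

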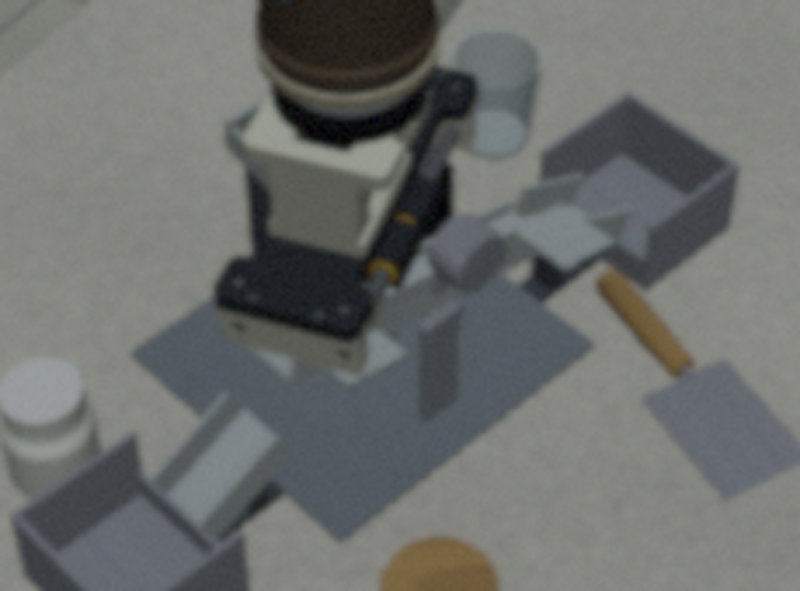

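The side view shows the gripper right above the left plate, which peeks out at about (375,360) and is still up. I'll press down gently.

Request:
send_rows([
  [0,[0,0,1],[0,0,0]],
  [0,[0,0,1],[0,0,0]],
  [0,[0,0,0.8],[0,0,0]],
  [0,[0,0,0.8],[0,0,0]],
  [0,[0,0,0.6],[0,0,0]],
])

```text
clock: 3.3
position: [0.5393, 0.0807, 0.1239]
ee_rot: [3.122, 0.351, -0.001]
force: [0.3, 0.2, -0.1]
width: 0.007
gripper_force: 0.0
```

Request:
send_rows([
  [0,[0,0,0.4],[0,0,0]],
  [0,[0,0,0.4],[0,0,0]],
  [0,[0,0,0.3],[0,0,0]],
  [0,[0,0,0],[0,0,0]],
  [0,[0,0,0],[0,0,0]],
])

```text
clock: 3.8
position: [0.5396, 0.0807, 0.1138]
ee_rot: [-3.122, -0.351, -0.0]
force: [-0.3, 0.1, -0.2]
width: 0.002
gripper_force: 0.0
```

```bash
python3 - <<'E'
from h import *
a=cv2.cvtColor(arm.get_image("side"),cv2.COLOR_RGB2BGR)[190:360,190:420]
cv2.imwrite("pics/s2.png",cv2.resize(a,(800,591),interpolation=cv2.INTER_CUBIC));print(arm.observe()["position"])
E
```

```text
[0.5397 0.0808 0.1139]
```

View pics/s2.png

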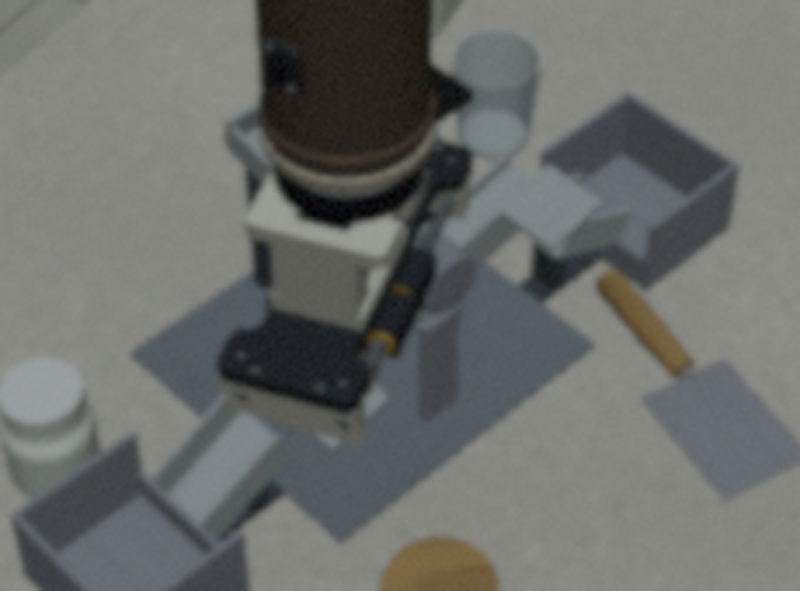

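The gate has gone over: the right plate has risen to about (551,205) and the weight has tilted left. Now I'll lift and move over the pad at (0.617,-0.117).

Request:
send_rows([
  [0,[0,0,-3],[0,0,0]],
  [0,[0,0,-4],[0,0,0]],
  [0,[0,0,-4],[0,0,0]],
  [0,[0,0,-2.5],[0,0,0]],
  [0,[0.6,4.2,0],[0,0,0]],
])

```text
clock: 4.35
position: [0.5557, 0.0478, 0.254]
ee_rot: [-3.117, -0.365, -0.013]
force: [1.4, -0.3, -1.0]
width: 0.006
gripper_force: 0.0
```

Request:
send_rows([
  [0,[0.6,4.2,0],[0,0,0]],
  [0,[0.6,4.2,0],[0,0,0]],
  [0,[0.7,4.2,0],[0,0,0]],
  [0,[0.6,4.2,0],[0,0,0]],
  [0,[0,0,0],[0,0,0]],
])

```text
clock: 4.85
position: [0.6172, -0.1253, 0.248]
ee_rot: [3.12, 0.336, -0.001]
force: [-0.2, -0.5, 0.6]
width: 0.002
gripper_force: 0.0
```

Request:
send_rows([
  [0,[0,0,3],[0,0,0]],
  [0,[0,0,3],[0,0,0]],
  [0,[0,0,1.5],[0,0,0]],
  [0,[0,0,0],[0,0,0]],
  [0,[0,0,0],[0,0,0]],
])

```text
clock: 5.35
position: [0.6169, -0.1169, 0.1746]
ee_rot: [3.122, 0.351, 0.001]
force: [0.2, 0.1, 0.6]
width: 0.007
gripper_force: 0.0
```

```bash
python3 - <<'E'
from h import *
a=cv2.cvtColor(arm.get_image("side"),cv2.COLOR_RGB2BGR)[150:360,190:420]
cv2.imwrite("pics/s3.png",cv2.resize(a,(657,600),interpolation=cv2.INTER_CUBIC));o=arm.observe();print(o["position"],o["joints"])
E
```

```text
[ 0.6173 -0.1169  0.1752] [ 0.3742  0.5194 -0.4053  1.6039  0.2261  1.0628 -1.4402]
```

View pics/s3.png

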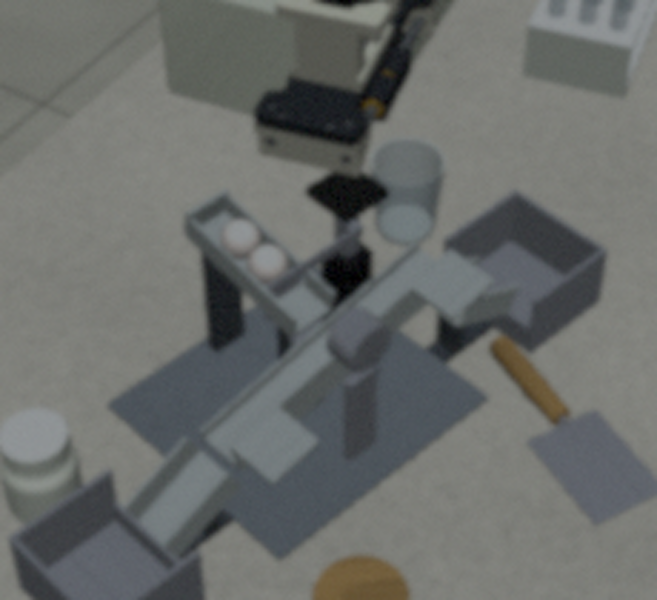

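The gate now slopes to the left and both balls are waiting at (240,237) and (267,262). The fingers hang over the pad at (347,192). I'll check where the TCP projects before pressing.

```bash
python3 - <<'E'
from h import *
for q in([.6173,-.1169,.1752],[.6173,-.1169,.15],[.6173,-.1169,.24]):
    p=P["side"]@[*q,1];p=p[:2]/p[2];print((p-[190,150])*2.857)
E
```

```text
[348.3005 158.1195]
[348.1665 183.4489]
[348.6638  89.4579]
```

The TCP lands on the pad's middle; the visible block is the gripper body's end, at a safe height. Pressing now.

Request:
send_rows([
  [0,[0,0,1.2],[0,0,0]],
  [0,[0,0,1],[0,0,0]],
  [0,[0,0,1],[0,0,0]],
  [0,[0,0,0.9],[0,0,0]],
  [0,[0,0,0.4],[0,0,0]],
])

```text
clock: 5.9
position: [0.6167, -0.1172, 0.1281]
ee_rot: [3.122, 0.351, 0.001]
force: [-1.2, -1.6, 20.1]
width: 0.007
gripper_force: 11.1
```

Request:
send_rows([
  [0,[0,0,0.1],[0,0,0]],
  [0,[0,0,0.1],[0,0,0]],
  [0,[0,0,0],[0,0,0]],
  [0,[0,0,0],[0,0,0]],
  [0,[0,0,0],[0,0,0]],
])

```text
clock: 6.4
position: [0.6168, -0.1172, 0.1282]
ee_rot: [3.121, 0.35, 0.002]
force: [-4.2, 0.1, 14.9]
width: 0.001
gripper_force: 7.6
```

At the stop (z = 0.128, about 15 N). I'll hold while the balls roll, then look.

Request:
send_rows([
  [0,[0,0,0],[0,0,0]],
  [0,[0,0,0],[0,0,0]],
  [0,[0,0,0],[0,0,0]],
  [0,[0,0,0],[0,0,0]],
  [0,[0,0,0],[0,0,0]],
])

```text
clock: 6.9
position: [0.6168, -0.1173, 0.1282]
ee_rot: [3.121, 0.35, 0.002]
force: [-3.7, 0.4, 14.7]
width: -0.001
gripper_force: 7.6
```

Request:
send_rows([
  [0,[0,0,0],[0,0,0]],
  [0,[0,0,0],[0,0,0]],
  [0,[0,0,0],[0,0,0]],
  [0,[0,0,0],[0,0,0]],
  [0,[0,0,0],[0,0,0]],
])

```text
clock: 7.4
position: [0.6168, -0.1173, 0.1282]
ee_rot: [3.121, 0.35, 0.002]
force: [-3.3, -0.5, 14.6]
width: 0.008
gripper_force: 7.6
```

Request:
send_rows([
  [0,[0,0,0],[0,0,0]],
  [0,[0,0,0],[0,0,0]],
  [0,[0,0,0],[0,0,0]],
  [0,[0,0,0],[0,0,0]],
  [0,[0,0,0],[0,0,0]],
])

```text
clock: 7.9
position: [0.6168, -0.1173, 0.1282]
ee_rot: [3.121, 0.35, 0.002]
force: [-3.3, -0.7, 15.2]
width: 0.007
gripper_force: 7.6
```

Request:
send_rows([
  [0,[0,0,0],[0,0,0]],
  [0,[0,0,0],[0,0,0]],
  [0,[0,0,0],[0,0,0]],
  [0,[0,0,0],[0,0,0]],
  [0,[0,0,0],[0,0,0]],
])

```text
clock: 8.4
position: [0.6168, -0.1173, 0.1282]
ee_rot: [3.121, 0.35, 0.002]
force: [-4.1, 0.4, 16.1]
width: 0.002
gripper_force: 7.6
```

Request:
send_rows([
  [0,[0,0,0],[0,0,0]],
  [0,[0,0,0],[0,0,0]],
  [0,[0,0,0],[0,0,0]],
  [0,[0,0,0],[0,0,0]],
  [0,[0,0,0],[0,0,0]],
])

```text
clock: 8.9
position: [0.6168, -0.1173, 0.1282]
ee_rot: [3.121, 0.35, 0.002]
force: [-3.5, 1.4, 15.0]
width: 0.007
gripper_force: 7.6
```

```bash
python3 - <<'E'
from h import *
a=cv2.cvtColor(arm.get_image("side"),cv2.COLOR_RGB2BGR)[170:400,180:420]
cv2.imwrite("pics/s4.png",cv2.resize(a,(626,600),interpolation=cv2.INTER_CUBIC))
E
```

```text
(no output)
```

View pics/s4.png

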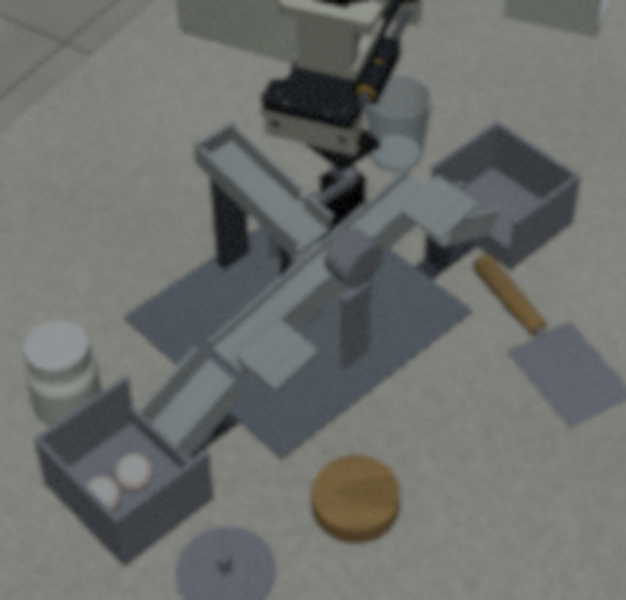

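Both balls are in the left tray, at (133,470) and (102,492). The ramp is empty and the gate is still down on the left. I'll lift the hand away.

Request:
send_rows([
  [0,[0,0,-2],[0,0,0]],
  [0,[0,0,-3],[0,0,0]],
  [0,[0,0,-4],[0,0,0]],
  [0,[0,0,-4],[0,0,0]],
  [0,[0,0,-2],[0,0,0]],
])

```text
clock: 9.45
position: [0.6171, -0.117, 0.28]
ee_rot: [3.121, 0.351, 0.005]
force: [0.4, -0.2, -0.0]
width: 0.003
gripper_force: 0.0
```

Request:
send_rows([
  [0,[0,0,0],[0,0,0]],
  [0,[0,0,0],[0,0,0]],
  [0,[0,0,0],[0,0,0]],
  [0,[0,0,0],[0,0,0]],
  [0,[0,0,0],[0,0,0]],
])

```text
clock: 9.95
position: [0.616, -0.1172, 0.2756]
ee_rot: [-3.121, -0.351, 0.003]
force: [-0.3, 0.5, -0.5]
width: 0.003
gripper_force: 0.0
```

```bash
python3 - <<'E'
from h import *
a=cv2.cvtColor(arm.get_image("side"),cv2.COLOR_RGB2BGR)[170:400,180:420]
cv2.imwrite("pics/s5.png",cv2.resize(a,(626,600),interpolation=cv2.INTER_CUBIC))
E
```

```text
(no output)
```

View pics/s5.png

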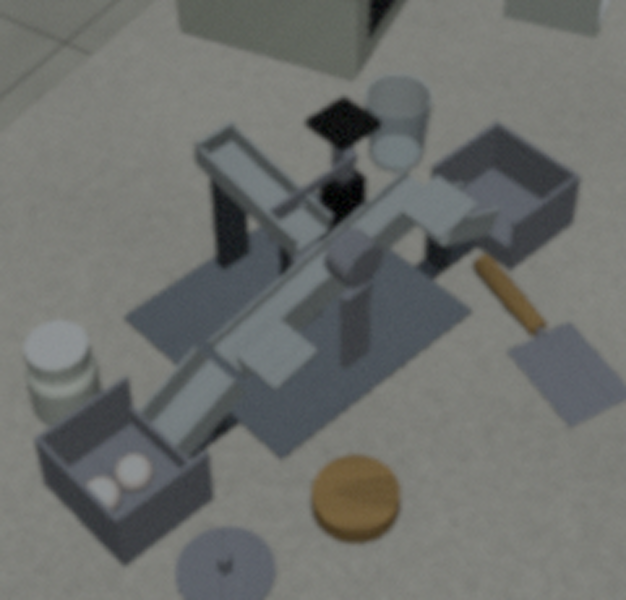

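The release pad is back up at (343,122), the balls are at rest in the left tray, the gate is still left-down and the hand is clear.

```bash
python3 -c "from cell import arm;print(arm.sign_off())"
```

```text
the job is handed in; nothing more can be done
None
```

The gate now slopes down to the left, both balls rest in the left catch tray, the release is back up and the hand is clear; the job is handed in, but no verdict was returned.

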